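# Pin the presetter's swing arm

## Task

Lock the swing arm of the tool presetter: take the long slim pin, the tallest of the three standing in the rack, and lower it (do not drop it) knob up through all three aligned holes of the arm lock until its flange rests on the top plate, then let go. Leave the other two pins standing in the rack.

Things in the scene. Friction and masses are not known exactly. Their poses are not given: they have to be found in the camera images.
- long_pin: Long lock pin, loose, 0.28 kg, upright in one of 3 sockets (in a row 80 mm apart, any order, 30 mm deep, 20 wide) of a rack 40 mm high. Steel shank 18 mm across, 95 mm long, bevelled foot; flange 46 mm across, 6 mm thick; black round knob 26 mm across, 45 mm tall to grip. Origin: centre of the foot (lowest point); z up the pin: flange underside at 95 mm, knob from 101 to 146 mm.
- lock_stand: Arm lock, fixed: three 70 x 70 mm plates, 10 mm thick, with aligned vertical holes 32 mm across, at heights 30-40, 65-75, 100-110 mm (middle one: the swing arm's eye). Nothing on it is higher. Base 8 mm thick. Origin: on the holes' axis at table height; z up; grey upright at -x (to 65 mm), arm to +y, its round post 125 mm from the axis. With the pin home its foot is 15 mm above the table.
- short_pin: The short pin, loose, a bystander in another socket of the same rack: 18 mm shank only 60 mm long, same steel flange (46 mm across, 6 mm thick) and black knob (26 mm across, 45 mm tall) on top as the long pin; 111 mm overall. Origin: centre of the foot, z up.
- stepped_pin: The stepped pin, loose, a bystander in another socket of the same rack: 75 mm shank whose upper 35 mm is a collar 40 mm across (it will not enter the holes), same steel flange (46 mm across, 6 mm thick) and black knob (26 mm across, 45 mm tall) on top as the long pin; 126 mm overall. Origin: centre of the foot, z up.
Mind the look-alikes: they are no part of the job. Leave any green or yellow look-alike of the long_pin alone. Leave any red look-alike of the lock_stand alone.

How it is judged (in metres and radians):
On the way, in this order (a step that is already met when the one before it is completed fails the run):
1. the long pin's foot has entered the top hole from above (horizontal distance between long_pin and lock_stand below 0.012 m and z of long_pin in the frame of lock_stand between 0.07 and 0.105 m).
2. its foot has gone on through the swing arm's hole (horizontal distance between long_pin and lock_stand below 0.012 m and z of long_pin in the frame of lock_stand below 0.06 m).
At the end, for the whole second after the job is handed in: the long pin stands through all three holes, its foot under 20 mm above the table (home is 15 mm) and within 12 mm of the hole axis, upright within 10 degrees, at rest; the short and the stepped pin still stand in the rack (horizontal distance between long_pin and lock_stand below 0.012 m and z of long_pin in the frame of lock_stand below 0.02 m and angle between long_pin's own z axis and vertical below 0.17 rad and linear speed of long_pin below 0.03 m/s); the robot touches nothing.
It fails at once if the long pin was dropped into the holes (faster than 0.6 m/s there) (horizontal distance between long_pin and lock_stand below 0.02 m and z of long_pin in the frame of lock_stand below 0.105 m and linear speed of long_pin above 0.6 m/s).
It fails at once if the short pin was moved more than 25 mm (distance of short_pin from where it was at the start of the episode above 0.025 m).
It fails at once if the stepped pin was moved more than 25 mm (distance of stepped_pin from where it was at the start of the episode above 0.025 m).
It also fails if it takes over 43 s, if anything falls off the work surface, if the arm or the gripper's body presses on something with over 40 N, if the wrist force passes 120 N, or if a joint passes its speed limit or range.

## Robot

A 6-joint arm with a two-finger parallel gripper is mounted at the origin on the work surface. World frame = base frame: x ahead of the robot, y to its left, z up, the work surface at z = 0. Lengths are in m, angles in degrees, forces in N, time in s.
With the tool pointing down it reaches from about 0.425 to 0.95 m from the base axis. Payload 3.5 kg.
Tool frame: the origin (TCP) lies at the very end of the fingers, on their centre line; the grasp point (between the pads) lies 19 mm behind it; x points along the fingers, z is the direction in which the jaws open and shut, and the axes are right-handed (so a half turn about x gives the same grasp; the last joint's range is limited). The gripper opens to 85 mm and grips with 20 to 120 N. Pads are 22 mm wide; open, the fingers measure 114 mm over their backs; the gripper's body (76 mm by 85 mm) begins 54 mm behind the grasp point. The pads swing forward as they close: fully open they stand 13 mm farther back than shut.
Start: joints at [61.708, 16.404, 90.338, -0, 73.258, -8.594], TCP at [0.227, 0.635, 0.231] pointing down, gripper open.
Joint ranges: [-158.93, 158.93], [-51.34, 127.21], [12.03, 142.37], [-87.48, 267.48], [13.55, 161.25], [-162.69, 162.69]. Speed limits (degrees/s): [159.86, 159.86, 180, 180, 180, 180].

## Interface

Orientations are given as [roll, pitch, yaw] about the fixed x, y, z axes, in that order (R = Rz(yaw) Ry(pitch) Rx(roll)).
In Python, from workcell import r gives the robot as it stands.
- The arm moves only by the tool arm_command, never from a script. Its argument "deltas" is text: rows parted by semicolons, each of 7 numbers parted by spaces: the shift along the tool's x, y, z in cm, then the turn, a rotation vector about the tool's x, y, z in degrees, then the gripper's target within -1 to 1 (fully open at 1, half-way at 0, shut at -1). In form: dx dy dz wx wy wz grip; .... A call has 1 to 5 rows; each row is the pose to reach, as a shift and turn from the pose measured when the call began, along the tool's axes at that moment; what a row does not reach only later rows make up. A row lasts 1/8 s, in which the tool goes at most 62.5 mm and 10.7 degrees, less where a joint would pass 70% of its speed; a pose out of reach is approached as far as the arm can. A call with a gripper value outside its range is refused whole. The fingers move at their own pace and stop on an object; "force" is the grip in N (left out, the last holds). Time passes only in rows, so rows that repeat a pose let the fingers close. It gives the time, the measured TCP pose, the force and the opening at its end, in the units of the state.
- r.sense(): the state, without advancing time (a new reading comes with each control period).
- r.get_image(name): name is "scene" or "top" or "wrist"; returns (picture, depth): 384x512x3 uint8, red, green, blue; 384x512 float32, m along the optical axis (not along the pixel's ray), 0 where there is no reading.
- r.calibration(name): a dict with "intrinsics" (3x3 intrinsics, pixels), "distortion" ([k1, k2, p1, p2, k3] as OpenCV has them; the pictures are not rectified), "pose" (4x4, takes a point from camera to world coordinates); the wrist camera has in their place "hand_eye" (4x4, takes a point from camera to tool coordinates, whose origin is the TCP and whose axes are the tool frame's). Camera axes: x right, y up, looking along -z (the intrinsics and any distortion apply to the point x, -y, -z); pixel columns grow to the right and rows downward; lengths in m; the calibration is good to about 2 mm. A picture is of the moment at which its call begins: read the wrist's pose just before it. calibration takes no time and is no camera call.
- r.close_job(): hands the job in, once; it reports no verdict.
Trained networks look in the newest picture that a camera, given by its name, has taken for a name from the list of things; names that differ only in an ending like _2 or _b are one class to them, and where a whole thing is asked for, a point or a joint stands for the part that bears it (a point fixed in the world has none). Each returns a list of dicts, best first, with "p" (0 to 1); they miss things now and then, are a little off and sometimes report something else, mostly with a low value. They report only what shows in the picture. A call takes as long as a camera call. They do not tell look-alikes from the thing itself.
- r.search_frame(thing, camera): "rect" ([left, top, right, bottom] in pixels, round what is visible of it).
- r.outline_of(thing, camera): "mask" (384x512 bool, what is visible of it) and "rect" ([left, top, right, bottom] in pixels, round what is visible of it).
- r.mark_of(thing, camera): "point" ([column, row] in pixels: a listed point, or the origin of a listed thing).
The state is a dict: "clock": time; "joint_pos": joint angles; "dq": joint speeds; "effort": joint torques, N m; "eef_pos": TCP position; "orientation": TCP orientation; "ft_force": force on the tool from outside, world axes, zero at the start; "moment": the same for the moment, N m; "grip_width": finger opening in m.
Only numpy, scipy, OpenCV 4.12 (cv2) and the standard library are available. Lean on these libraries where they do the work, as an engineer would, in place of code of your own. Each camera call takes 0.05 s, during which the arm holds its last target.

## Working session

There is one attempt and no reset: what is moved stays moved. The work goes in short steps, Python scripts to look and compute and a tool call to move; the robot and the scene stay as the last step left them, time stands still between calls to the robot, and variables do not carry over. Pictures are saved under pics/ and viewed, and the job is handed in when it is done.

Besides the shell and the picture viewer there is one more tool, called by a JSON object that holds its "api" and its "payload", one argument or row to a line. arm_command: Moves the arm, as the interface text tells. Its arguments: {"type":"object","properties":{"deltas":{"type":"string"},"force":{"type":"number"}},"required":["deltas"]}

```bash
ls; mkdir -p pics
python3 - <<'E'
from workcell import r
import cv2,numpy as np
print(r.sense())
for n in("scene","top"):
    p,d=r.get_image(n); cv2.imwrite(f"pics/{n}0.png",p[:,:,::-1]); np.save(f"{n}0.npy",d)
    print(n,r.calibration(n))
p,d=r.get_image("wrist"); cv2.imwrite("pics/wrist0.png",p[:,:,::-1]); print(r.calibration("wrist"))
E
```

```text
pics
{'clock': 0.0, 'joint_pos': array([ 6.17069537e+01,  1.64553838e+01,  9.04246469e+01, -8.13419347e-04,
        7.32583123e+01, -8.59390887e+00]), 'dq': array([ 0.05785051, -0.02874671, -0.03915126,  0.08086882,  0.13250331,
       -0.02432506]), 'effort': array([ 5.00766055e-04, -4.05998111e+01, -2.92617989e+01, -1.46812854e-04,
        5.86410257e-03, -4.88734440e-07]), 'eef_pos': array([0.22717849, 0.63490936, 0.22990719]), 'orientation': array([ 171.72845699,   89.8616548 , -117.97044518]), 'ft_force': array([-0.10472055, -0.52773647,  0.51463442]), 'moment': array([ 0.0669795 , -0.01013911,  0.00524036]), 'grip_width': 0.08525319388557714}
scene {'intrinsics': array([[456.58746911,   0.        , 251.54622162],
       [  0.        , 456.58746911, 192.05679648],
       [  0.        ,   0.        ,   1.        ]]), 'distortion': array([0.04976856, 0.        , 0.        , 0.        , 0.        ]), 'pose': array([[ 0.50831438, -0.61355763,  0.60428761,  1.05142373],
       [ 0.86101542,  0.34872995, -0.37018896, -0.37536488],
       [ 0.01639907,  0.70847332,  0.70554704,  0.7707
[... 593 characters left out ...]
,
       [ 0.00000000e+00,  0.00000000e+00,  0.00000000e+00,
         1.00000000e+00]])}
{'intrinsics': array([[329.47001325,   0.        , 253.54932798],
       [  0.        , 329.47001325, 189.05939494],
       [  0.        ,   0.        ,   1.        ]]), 'distortion': array([-0.09026225,  0.        ,  0.        ,  0.        ,  0.        ]), 'hand_eye': array([[ 1.99586135e-04,  2.83898148e-01, -9.58854422e-01,
        -1.42735452e-01],
       [ 1.16762838e-04,  9.58854428e-01,  2.83898174e-01,
         7.22386068e-02],
       [ 9.99999973e-01, -1.68620703e-04,  1.58225295e-04,
         6.38817614e-04],
       [ 0.00000000e+00,  0.00000000e+00,  0.00000000e+00,
         1.00000000e+00]])}
```

View pics/scene0.png

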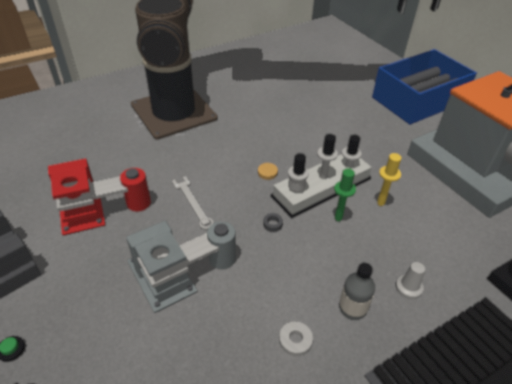

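View pics/top0.png

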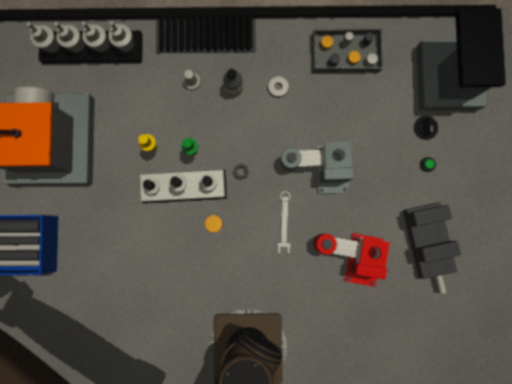

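View pics/wrist0.png

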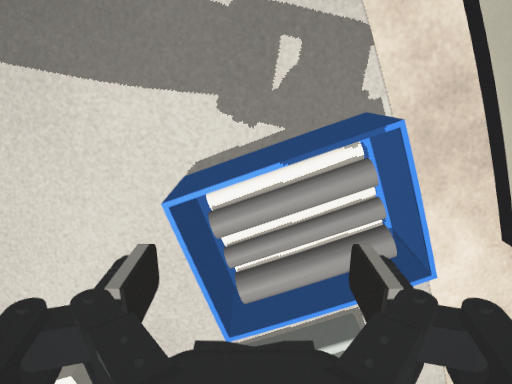

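The scene view shows the rack pins' black knobs at about (299,163), (329,143) and (353,144), with the middle one standing highest. The grey stand's hole is near (162,254). In the top view the knobs are at (150,186), (177,183) and (208,182), and the grey plate's hole is at (338,155). The red stand and the green and yellow pins are decoys.

```bash
cat > h.py <<'E'
import numpy as np,cv2
from workcell import r
from scipy.spatial.transform import Rotation as R
def pose(n,s=None):
    c=r.calibration(n)
    if 'pose' in c: return c,c['pose']
    s=s or r.sense(); T=np.eye(4); T[:3,:3]=R.from_euler('xyz',s['orientation'],degrees=True).as_matrix(); T[:3,3]=s['eef_pos']
    return c,T@c['hand_eye']
def rays(c,P,uv):
    uv=np.asarray(uv,float).reshape(-1,1,2)
    n=cv2.undistortPoints(uv,c['intrinsics'],c['distortion']).reshape(-1,2)
    d=np.c_[n[:,0],-n[:,1],-np.ones(len(n))]
    return P[:3,3],d@P[:3,:3].T
def tri(ls):
    A=np.zeros((3,3));b=np.zeros(3)
    for o,d in ls:
        d=d/np.linalg.norm(d);M=np.eye(3)-np.outer(d,d);A+=M;b+=M@o
    x=np.linalg.solve(A,b)
    return x,[float(np.linalg.norm(np.cross(x-o,d/np.linalg.norm(d)))) for o,d in ls]
def atz(o,d,z): return o+d*((z-o[2])/d[:,2])[:,None]
def cloud(c,P,d):
    v,u=np.mgrid[0:384,0:512]; o,dd=rays(c,P,np.c_[u.ravel(),v.ravel()].astype(float))
    X=(o+dd*d.ravel()[:,None]).reshape(384,512,3); X[d==0]=np.nan; return X
def proj(c,P,X):
    X=np.atleast_2d(X); q=(X-P[:3,3])@P[:3,:3]; q=q*[1,-1,-1]
    return cv2.projectPoints(q,np.zeros(3),np.zeros(3),c['intrinsics'],c['distortion'])[0].reshape(-1,2)
E
python3 - <<'E'
from h import *
for n,w,f in(("scene",(270,120,380,215),5),("top",(135,165,230,205),5)):
    c,P=pose(n);d=np.load(n+"0.npy");X=cloud(c,P,d)
    np.set_printoptions(precision=3,suppress=True)
    pts={'scene':[(299,158),(329,138),(353,139),(162,240),(298,175),(328,153),(351,160),(162,252)],'top':[(150,186),(177,183),(208,182),(338,140),(338,155),(208,195)]}[n]
    for u,v in pts: print(n,(u,v),X[v,u])
    im=cv2.imread(f"pics/{n}0.png")
    a=im[110:320,120:390] if n=='scene' else im[120:220,130:380]
    cv2.imwrite(f"pics/{n}0z.png",cv2.resize(a,None,fx=2.9,fy=2.85,interpolation=cv2.INTER_CUBIC))
E
```

```text
scene (299, 158) [0.47  0.097 0.137]
scene (329, 138) [0.465 0.177 0.156]
scene (353, 139) [0.463 0.254 0.122]
scene (162, 240) [ 0.514 -0.236  0.112]
scene (298, 175) [0.478 0.094 0.095]
scene (328, 153) [0.473 0.175 0.121]
scene (351, 160) [0.466 0.259 0.06 ]
scene (162, 252) [ 0.511 -0.24   0.076]
top (150, 186) [0.452 0.254 0.125]
top (177, 183) [0.456 0.176 0.159]
top (208, 182) [0.461 0.099 0.135]
top (338, 140) [ 0.596 -0.271 -0.002]
top (338, 155) [ 0.544 -0.261  0.042]
top (208, 195) [0.434 0.109 0.041]
```

View pics/scene0z.png

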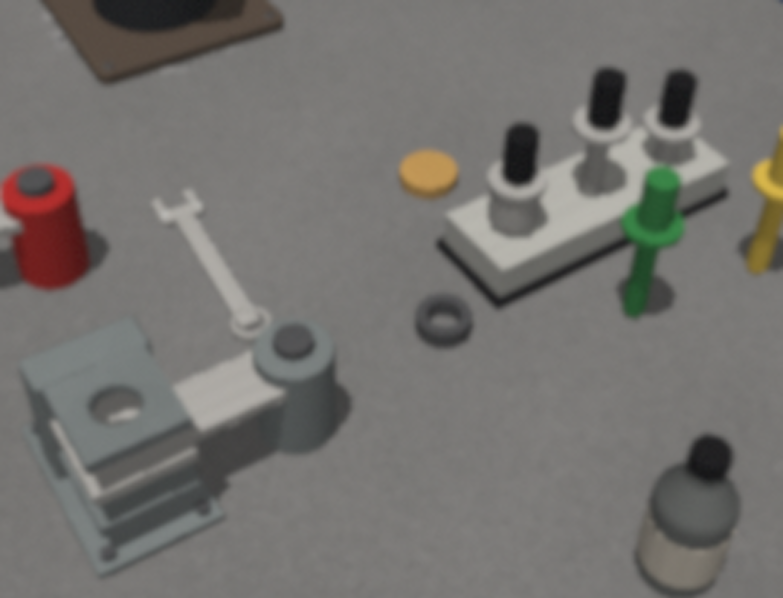

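View pics/top0z.png

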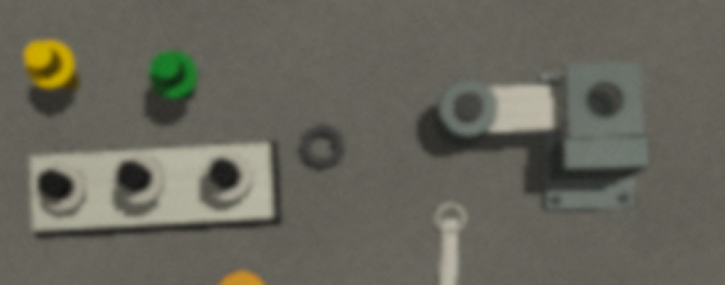

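The middle pin is the long one: its knob top measures z≈0.156, against 0.137 and 0.125 for the others. Next I refine the pin and hole positions from both views.

Run:
```python
from h import *
np.set_printoptions(precision=4,suppress=True)
cs,Ps=pose("scene");ct,Pt=pose("top")
X={n:cloud(*pose(n),np.load(n+"0.npy")) for n in("scene","top")}
# knob top surfaces
for n in X:
    x=X[n].reshape(-1,3)
    for yc in(.098,.176,.254):
        m=(abs(x[:,1]-yc)<.03)&(abs(x[:,0]-.46)<.04)
        zt=np.nanpercentile(x[m][:,2],99); k=m&(x[:,2]>zt-.006)
        print(n,yc,zt,x[k].mean(0),k.sum())
    m=(abs(x[:,2]-.11)<.006)&(x[:,0]>.45)&(x[:,0]<.6)&(x[:,1]>-.32)&(x[:,1]<-.2)
    q=x[m][:,:2].astype(np.float32); print('plate',n,m.sum(),np.median(x[m][:,2]),cv2.minAreaRect(q), q.min(0),q.max(0))
# hole by dark pixel segmentation in top
for n,(u0,v0,u1,v1) in(("top",(325,143,352,166)),("scene",(145,238,180,268))):
    im=cv2.imread(f"pics/{n}0.png"); g=cv2.cvtColor(im,cv2.COLOR_BGR2GRAY)[v0:v1,u0:u1]
    print(n); print(g[::2,::2])
# pixel tri
def line(n,uv):
    o,d=rays(*pose(n),[uv]); return o,d[0]
print(tri([line("top",(338.4,154.2)),line("scene",(160.2,252.5))]))
print(atz(*rays(ct,Pt,[(338.4,154.2)]),.11),atz(*rays(cs,Ps,[(160.2,252.5)]),.11))
# knob top of long pin
print(tri([line("top",(176.3,182.3)),line("scene",(329.8,136.))]))
```

```text
scene 0.098 0.13748407681487734 [0.4688 0.0998 0.136 ] 88
scene 0.176 0.15914111257459534 [0.4633 0.1801 0.1573] 79
scene 0.254 0.12373072244401287 [0.4595 0.2598 0.1221] 73
plate scene 1649 0.11043736122419301 ((0.5202248096466064, -0.2501523494720459), (0.10155732184648514, 0.07945064455270767), 0.9340000748634338) [ 0.4693 -0.2905] [ 0.5713 -0.2111]
top 0.098 0.13925810663983354 [0.466  0.1018 0.1365] 68
top 0.176 0.15943420929361807 [0.4623 0.1818 0.1568] 71
top 0.254 0.1246328824956408 [0.4589 0.2616 0.1219] 67
plate top 894 0.11034152701014155 ((0.5197292566299438, -0.24892845749855042), (0.1010873019695282, 0.07943441718816757), 2.120615243911743) [ 0.4684 -0.2904] [ 0.5698 -0.2101]
top
[[ 99 107 107 110 111 111 109 110 112 109 113 110 109 103]
 [ 98 111 110 113 112 112 110 111 109 111 111 111 109 105]
 [ 93 110 109 110 111 109 104 106 109 111 111 111 111 104]
 [ 90 108 108 109 106  89  78  77  89 105 111 113 109 106]
 [ 90 109 108 107  83  65  66  72  69  81 109 114 112 105]
 [ 89 108 106  98  63  50  51  59  68  68  99 111 111 103]
 [ 90 109 108  96  62  52  47  52  61  72  
[... 966 characters left out ...]
8 120 122 122 122 123 123]
 [124 122 121 107  94  93 118 142 149 152 146 127 122 122 123 123 123 123]
 [123 123 122 119 111 104 112 119 114 118 121 121 122 124 125 124 121 117]
 [123 124 124 124 123 121 119 120 121 122 121 121 123 123 121 118 105  87]
 [122 124 125 123 123 123 122 122 122 122 122 121 120 113 100  87  77  79]
 [118 123 123 123 123 124 123 122 123 122 121 112  96  82  77  79  86  92]
 [121 122 123 123 124 123 123 122 118 111  95  80  74  80  86  90  92  92]]
(array([ 0.5357, -0.25  ,  0.1086]), [0.00038349752809661587, 0.0003834975280966502])
[[ 0.5354 -0.2501  0.11  ]] [[ 0.537  -0.2499  0.11  ]]
(array([0.4597, 0.1807, 0.1565]), [0.0025102276372606347, 0.002510227637260757])
```

```bash
cat >> h.py <<'E'
np.set_printoptions(precision=4,suppress=True)
def go(p,yaw=None,n=1):
    """yaw: world angle of jaw axis (tool z), tool x down"""
    s=r.sense();Rc=R.from_euler('xyz',s['orientation'],degrees=True);M=Rc.as_matrix()
    x=np.array([0,0,-1.]);best=None
    for a in(yaw,yaw+180):
        z=np.array([np.cos(np.radians(a)),np.sin(np.radians(a)),0]);Rt=np.c_[x,np.cross(z,x),z]
        w=(Rc.inv()*R.from_matrix(Rt)).as_rotvec(degrees=True)
        if best is None or np.linalg.norm(w)<np.linalg.norm(best):best=w
    sh=M.T@(np.array(p)-s['eef_pos'])*100
    print('pos',s['eef_pos'],'jaw z',M[:,2],'x',M[:,0],'q',s['joint_pos'],'t',s['clock'],'w',s['grip_width'])
    print('shift cm',sh,'rot',best)
E
python3 - <<'E'
from h import *
go([.462,.181,.25],0)
go([.462,.181,.25],-90)
E
```

```text
pos [0.2272 0.635  0.2302] jaw z [ 0.3371  0.9415 -0.0019] x [-0.0009 -0.0017 -1.    ] q [61.7076 16.4455 90.4051 -0.     73.2591 -8.5948] t 0.15 w 0.08521429144634687
shift cm [ -1.9241 -37.4057 -34.8383] rot [70.3024 -0.1046  0.0523]
pos [0.2272 0.635  0.2302] jaw z [ 0.3371  0.9415 -0.0019] x [-0.0009 -0.0017 -1.    ] q [61.7076 16.4455 90.4051 -0.     73.2591 -8.5948] t 0.15 w 0.08521429144634687
shift cm [ -1.9241 -37.4057 -34.8383] rot [-19.6976  -0.1046  -0.0349]
```

{"api": "arm_command", "payload": {
  "deltas": "-4.0 -7.5 -7 14 0 0 1; -4 -15 -14 28 0 0 1; -4 -22.5 -21 42 0 0 1; -4 -30 -28 56 0 0 1; -4 -37.4 -34.8 70.3 0 0 1"
}}

```text
clock: 0.78
eef_pos: [0.3689, 0.3599, 0.2669]
orientation: [-125.0, 89.9, -108.8]
ft_force: [0.5, -0.5, -0.2]
grip_width: 0.0853
```

Run:
```python
from h import *
go([.462,.181,.26],0)
```

```text
pos [0.3689 0.3599 0.2669] jaw z [ 0.96   0.28  -0.001] x [-0.0005 -0.0016 -1.    ] q [ 33.0331  -5.5418 110.2233  -0.0612  75.3937  16.7891] t 0.775 w 0.08532180674245113
shift cm [  0.7137 -19.7821   3.9279] rot [16.2594 -0.0434  0.0857]
```

{"api": "arm_command", "payload": {
  "deltas": "0.7 -5 1 5 0 0 1; 0.7 -10 2 10 0 0 1; 0.7 -15 3 14 0 0 1; 0.7 -19.8 3.9 16.3 0 0 1; 0.7 -19.8 3.9 16.3 0 0 1"
}}

```text
clock: 1.4
eef_pos: [0.4627, 0.1782, 0.2598]
orientation: [-113.3, 89.9, -113.6]
ft_force: [-0.2, 0.4, -0.2]
grip_width: 0.0854
```

Run:
```python
from h import *
go([.462,.181,.25],0)
c,P=pose("wrist")
p,d=r.get_image("wrist"); X=cloud(c,P,d)
x=X.reshape(-1,3)
for yc in(.101,.181,.261):
    m=(abs(x[:,1]-yc)<.03)&(abs(x[:,0]-.46)<.03)&(x[:,2]<.18)&(x[:,2]>.02)
    if m.sum()==0: continue
    zt=np.nanpercentile(x[m][:,2],98); k=m&(abs(x[:,2]-zt)<.003)
    print(yc,zt,x[k].mean(0),k.sum(), x[k].min(0),x[k].max(0))
cv2.imwrite("pics/w1.png",p[:,:,::-1])
```

```text
pos [0.4627 0.1782 0.2598] jaw z [ 1.     -0.0058 -0.0009] x [-0.0009 -0.0021 -1.    ] q [  9.3826  -7.9392 113.1311  -0.1128  74.8788   9.7442] t 1.4 w 0.08542432999921007
shift cm [ 0.9844  0.2768 -0.0738] rot [-0.3321 -0.0516  0.1191]
0.101 0.13679407701156504 [0.4657 0.1047 0.1359] 560 [0.4537 0.0915 0.1339] [0.4783 0.1171 0.1379]
0.181 0.15707698017021254 [0.462  0.1838 0.1561] 796 [0.4492 0.1711 0.1541] [0.4741 0.1959 0.1585]
0.261 0.12207575939851911 [0.4583 0.2637 0.121 ] 772 [0.4456 0.2518 0.1192] [0.471  0.2764 0.1233]
```

View pics/w1.png

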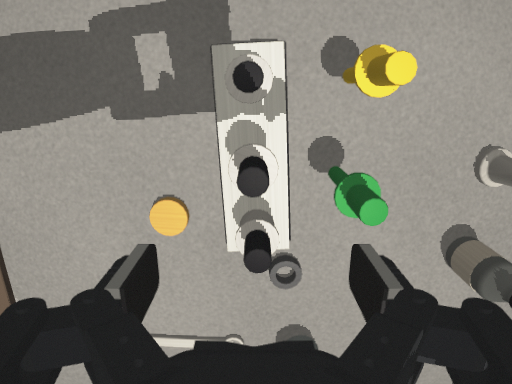

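The wrist view shows the long pin's knob centred between the fingers at (252,178). Its top is at (0.462, 0.183, 0.156), within 2 mm of the fixed cameras' estimate. I descend and look again before closing.

{"api": "arm_command", "payload": {
  "deltas": "4 0.2 -0.1 0 0 0 1; 8 0.4 -0.1 0 0 0 1; 11 0.4 -0.1 0 0 0 1; 14.3 0.4 -0.1 0 0 0 1; 14.3 0.4 -0.1 0 0 0 1"
}}

```text
clock: 2.08
eef_pos: [0.4578, 0.1842, 0.1139]
orientation: [-164.3, 89.5, -164.4]
ft_force: [0.5, -0.4, 0.1]
grip_width: 0.0855
```

Run:
```python
from h import *
go([.462,.182,.117],0); print(r.sense()['ft_force'])
p,d=r.get_image("wrist"); cv2.imwrite("pics/w2.png",p[:,:,::-1])
```

```text
pos [0.4578 0.1842 0.1139] jaw z [ 1.     -0.0017 -0.0085] x [-0.0085 -0.0024 -1.    ] q [ 10.1394   1.3056 120.591   -0.0567  58.6074  10.2649] t 2.075 w 0.0855263267665443
shift cm [-0.3128 -0.2159  0.4178] rot [-0.0958 -0.4876  0.1368]
[ 0.509  -0.3629  0.0557]
```

View pics/w2.png

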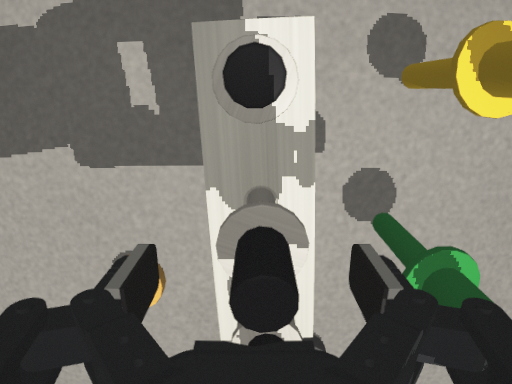

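{"api": "arm_command", "payload": {
  "deltas": "-0.3 -0.2 0.4 0 -0.5 0 1; -0.3 -0.2 0.4 0 -0.5 0 -1; -0.3 -0.2 0.4 0 -0.5 0 -1; -0.3 -0.2 0.4 0 -0.5 0 -1; -0.3 -0.2 0.4 0 -0.5 0 -1",
  "force": 70
}}

```text
clock: 2.75
eef_pos: [0.4635, 0.1823, 0.1195]
orientation: [-22.6, 89.8, -22.7]
ft_force: [-1.4, -0.5, 4.0]
grip_width: 0.0244
```

{"api": "arm_command", "payload": {
  "deltas": "0 0 0 0 0 0 -1; 0 0 0 0 0 0 -1; 0 0 0 0 0 0 -1; 0 0 0 0 0 0 -1"
}}

```text
clock: 3.25
eef_pos: [0.4634, 0.1823, 0.1196]
orientation: [-24.2, 89.8, -24.3]
ft_force: [-1.5, 0.5, 2.5]
grip_width: 0.024
```

Run:
```python
from h import *
go([.462,.182,.27],0); print(r.sense()['ft_force'])
p,d=r.get_image("wrist"); cv2.imwrite("pics/w3.png",p[:,:,::-1])
```

```text
pos [0.4634 0.1823 0.1196] jaw z [ 1.     -0.002   0.0036] x [ 0.0036 -0.0016 -1.    ] q [  9.8502   1.041  120.1797  -0.1494  58.5915  10.0453] t 3.25 w 0.024043361050625593
shift cm [-15.0439  -0.0559  -0.0876] rot [-0.1175  0.207   0.0933]
[-1.5027  0.5242  2.5199]
```

View pics/w3.png

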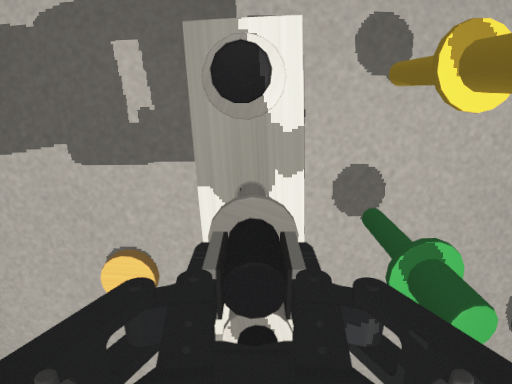

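The knob is held, with the opening reading 24 mm. I lift straight up.

{"api": "arm_command", "payload": {
  "deltas": "-1 0 0 0 0 0 -1; -3 0 0 0 0 0 -1; -6 0 0 0 0 0 -1; -9 0 0 0 0 0 -1; -12 0 0 0 0 0 -1"
}}

```text
clock: 3.92
eef_pos: [0.4625, 0.1824, 0.2398]
orientation: [-34.5, 89.8, -34.6]
ft_force: [0.4, -0.6, -2.9]
grip_width: 0.0241
```

{"api": "arm_command", "payload": {
  "deltas": "-3 0 0 0 0 0 -1; -3.2 0 0 0 0 0 -1; -3.2 0 0 0 0 0 -1"
}}

```text
clock: 4.3
eef_pos: [0.4617, 0.1823, 0.2702]
orientation: [-73.5, 89.9, -73.7]
ft_force: [-0.8, 0.6, -3.9]
grip_width: 0.0246
```

Run:
```python
from h import *
go([.536,-.250,.275],0); print(r.sense()['ft_force'])
p,d=r.get_image("scene"); cv2.imwrite("pics/s4.png",p[:,:,::-1])
```

```text
pos [0.4617 0.1823 0.2702] jaw z [ 1.     -0.0021  0.0007] x [ 0.0007 -0.0023 -1.    ] q [  9.8833  -8.3396 112.4007  -0.1393  75.9237  10.0393] t 4.3 w 0.02455734821199348
shift cm [ -0.3725 -43.2118   7.5202] rot [-0.1222  0.0384  0.1304]
[-0.8327  0.6454 -3.8975]
```

View pics/s4.png

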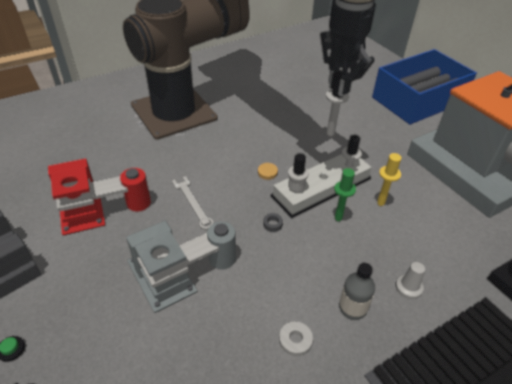

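The pin is held upright with its foot clear of the rack at about (333,133), and the other two pins still stand there. I carry it towards the lock.

{"api": "arm_command", "payload": {
  "deltas": "-0.4 -3 0.5 0 0 0 -1; -0.4 -7.5 1.3 0 0 0 -1; -0.4 -12 2.1 0 0 0 -1; -0.4 -16.5 2.9 0 0 0 -1; -0.4 -21 3.7 0 0 0 -1"
}}

```text
clock: 4.97
eef_pos: [0.4972, -0.0291, 0.2718]
orientation: [-158.8, 89.8, -158.9]
ft_force: [0.2, 0.3, -2.9]
grip_width: 0.0243
```

{"api": "arm_command", "payload": {
  "deltas": "0 -4.5 0.8 0 0 0 -1; 0 -9 1.6 0 0 0 -1; 0 -13.5 2.4 0 0 0 -1; 0 -18 3.2 0 0 0 -1; 0 -20 3.6 0 0 0 -1"
}}

```text
clock: 5.6
eef_pos: [0.5321, -0.231, 0.2694]
orientation: [176.4, 89.6, 176.2]
ft_force: [-0.3, 0.1, -4.6]
grip_width: 0.0245
```

Run:
```python
from h import *
go([.536,-.250,.275],0)
```

```text
pos [ 0.5321 -0.231   0.2694] jaw z [ 1.     -0.0044 -0.0073] x [-0.0073  0.0005 -1.    ] q [-33.3923   3.1103 101.4606  -0.2125  75.7923 -33.0877] t 5.6 w 0.02452392244773023
shift cm [-0.565  -1.9017  0.3962] rot [-0.2517 -0.4166 -0.027 ]
```

{"api": "arm_command", "payload": {
  "deltas": "1 -1 0.2 -0.2 -0.4 0 -1; 1 -1.9 0.4 -0.2 -0.4 0 -1; 1 -1.9 0.4 -0.2 -0.4 0 -1; 1 -1.9 0.4 -0.2 -0.4 0 -1"
}}

```text
clock: 6.1
eef_pos: [0.5361, -0.2492, 0.2597]
orientation: [78.6, 90.0, 78.7]
ft_force: [0.1, 0.3, -3.7]
grip_width: 0.0243
```

Run:
```python
from h import *
go([.536,-.250,.25],0)
c,P=pose("wrist")
for n in("scene","top","wrist"):
    p,d=r.get_image(n); np.save(n+"5.npy",d); cv2.imwrite(f"pics/{n}5.png",p[:,:,::-1])
np.save("P5.npy",P)
a=cv2.imread("pics/scene5.png")[100:320,90:290];b=cv2.imread("pics/top5.png")[90:210,270:390]
cv2.imwrite("pics/c5.png",np.hstack([cv2.resize(a,(500,550),interpolation=2),cv2.resize(b,(300,300),interpolation=2)]+[]) if 0 else cv2.resize(a,None,fx=2.7,fy=2.7,interpolation=2))
```

```text
pos [ 0.5361 -0.2492  0.2597] jaw z [1.     0.     0.0001] x [ 0.0001  0.0006 -1.    ] q [-34.768    4.7052 100.7913   0.0326  74.5171 -34.7795] t 6.1 w 0.02428734792316636
shift cm [ 0.9695 -0.0851 -0.0093] rot [ 0.0028  0.0067 -0.0335]
```

View pics/c5.png

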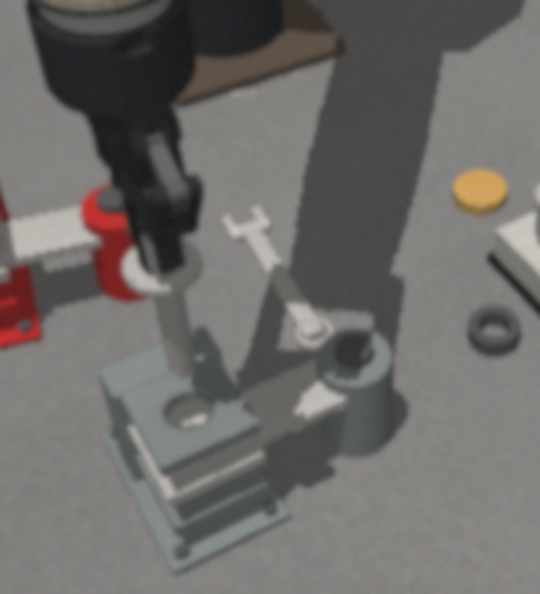

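View pics/wrist5.png

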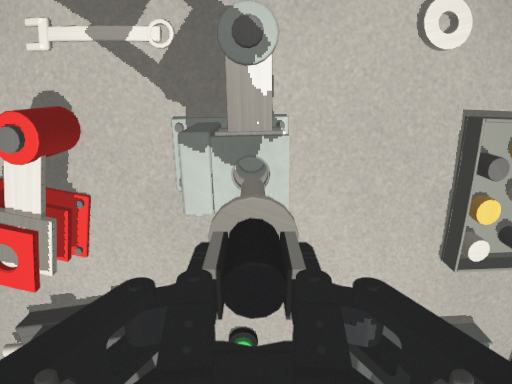

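View pics/top5.png

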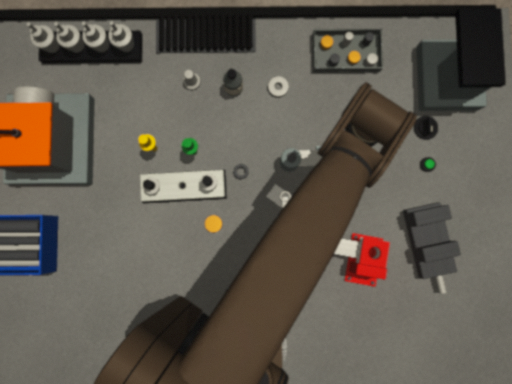

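Run:
```python
from h import *
from scipy.optimize import least_squares
for n in("scene","wrist"):
    c=r.calibration(n); P=np.load("P5.npy") if n=="wrist" else c['pose']
    X=cloud(c,P,np.load(n+"5.npy")); x=X.reshape(-1,3)
    near=np.hypot(x[:,0]-.536,x[:,1]+.25)<.03
    for lo,hi in((.158,.19),(.19,.235)):
        q=x[near&(x[:,2]>lo)&(x[:,2]<hi)]
        q=q[np.hypot(q[:,0]-np.median(q[:,0]),q[:,1]-np.median(q[:,1]))<.012]
        if len(q)<8: print(n,lo,'few');continue
        cd=P[:2,3]-[.536,-.25]; cd/=np.linalg.norm(cd)
        f=least_squares(lambda p:np.hypot(q[:,0]-p[0],q[:,1]-p[1])-.009,np.median(q[:,:2],0)-cd*.007,loss='soft_l1',f_scale=.001)
        print(n,lo,hi,len(q),f.x,'rms',np.sqrt(np.mean(f.fun**2)),'zmin',q[:,2].min())
    m=(abs(x[:,2]-.11)<.005)&(abs(x[:,0]-.52)<.07)&(abs(x[:,1]+.25)<.05)
    q=x[m];print(n,'plate',m.sum(),np.median(q[:,2]),np.percentile(q[:,:2],[1,99],axis=0))
    print('foot zmin',np.nanmin(x[near&(x[:,2]>.12)][:,2]))
    # flange
    f=near&(abs(x[:,2]-.25)<.02); print('flange z', np.percentile(x[f][:,2],[2,50,98]) if f.sum() else 0)
# hole: dark blob fit in first pics & overlay
c=r.calibration("wrist");P=np.load("P5.npy");im=cv2.imread("pics/wrist5.png")
t=np.linspace(0,6.283,60)
for (x0,y0,z,rr,col) in((.536,-.25,.11,.016,(0,0,255)),(.536,-.25,.151,.009,(0,255,0))):
    pr=proj(c,P,np.c_[x0+rr*np.cos(t),y0+rr*np.sin(t),t*0+z]); cv2.polylines(im,[np.round(pr*8).astype(np.int32)],True,col,1,cv2.LINE_AA,3)
cv2.imwrite("pics/wz5.png",cv2.resize(im[90:260,160:360],None,fx=3.4,fy=3.4,interpolation=2))
c=r.calibration("scene");P=c['pose'];im=cv2.imread("pics/scene5.png")
for (x0,y0,z,rr,col) in((.536,-.25,.11,.016,(0,0,255)),(.536,-.25,.151,.009,(0,255,0))):
    pr=proj(c,P,np.c_[x0+rr*np.cos(t),y0+rr*np.sin(t),t*0+z]); cv2.polylines(im,[np.round(pr*8).astype(np.int32)],True,col,1,cv2.LINE_AA,3)
cv2.imwrite("pics/sz5.png",cv2.resize(im[180:310,100:230],None,fx=4.5,fy=4.5,interpolation=2))
```

```text
scene 0.158 0.19 129 [ 0.5358 -0.2486] rms 0.000706506586079495 zmin 0.15906258357818726
scene 0.19 0.235 182 [ 0.5363 -0.2486] rms 0.0007778353901678815 zmin 0.1902507293659913
scene plate 1475 0.11053989016991217 [[ 0.4714 -0.2885]
 [ 0.5699 -0.2139]]
foot zmin 0.1517272831370905
flange z [0.2459 0.2515 0.2688]
wrist 0.158 0.19 268 [ 0.5353 -0.2483] rms 0.00018591775960938417 zmin 0.15827793135191984
wrist 0.19 0.235 90 [ 0.5355 -0.2483] rms 0.00019874158086559317 zmin 0.1900513468618386
wrist plate 6579 0.10999908099295175 [[ 0.4694 -0.2858]
 [ 0.5674 -0.2112]]
foot zmin 0.15545349674336736
flange z [0.2478 0.2515 0.2693]
```

View pics/wz5.png

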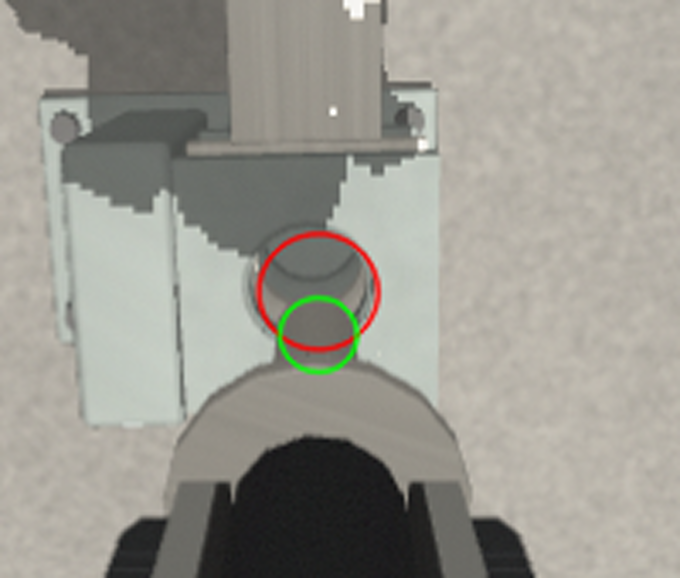

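View pics/sz5.png

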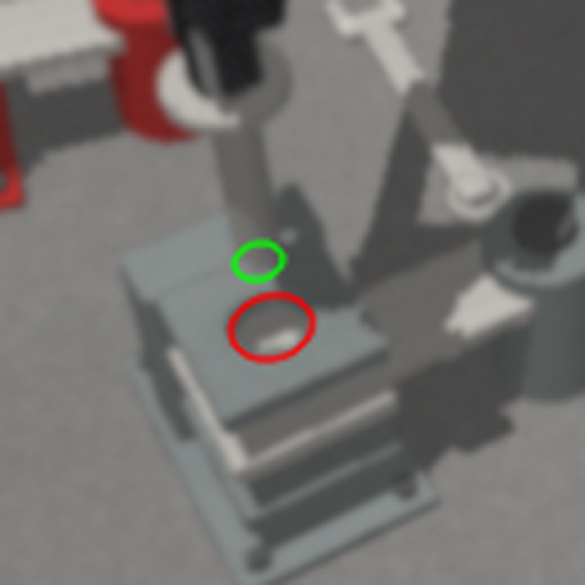

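The views agree within about 2 mm: the pin axis is 1–2 mm off the hole in x against 7 mm of clearance. I shift x by −1 mm and lower slowly.

{"api": "arm_command", "payload": {
  "deltas": "1.5 0 -0.1 0 0 0 -1; 3 0 -0.1 0 0 0 -1; 4.5 0 -0.1 0 0 0 -1; 6 0 -0.1 0 0 0 -1; 6 0 -0.1 0 0 0 -1"
}}

```text
clock: 6.88
eef_pos: [0.534, -0.2487, 0.1973]
orientation: [140.0, 89.7, 140.0]
ft_force: [-0.4, -0.3, -3.2]
grip_width: 0.0244
```

Run:
```python
from h import *
go([.535,-.2495,.1245],0);print(r.sense()['ft_force'])
for n in("scene","wrist"):
    p,d=r.get_image(n); cv2.imwrite(f"pics/{n}6.png",p[:,:,::-1])
a=cv2.imread("pics/scene6.png")[160:310,90:240];b=cv2.imread("pics/wrist6.png")[90:260,160:360]
cv2.imwrite("pics/c6.png",np.hstack([cv2.resize(a,(400,400),interpolation=2),cv2.resize(b,(400,400),interpolation=2)]))
```

```text
pos [ 0.534  -0.2487  0.1973] jaw z [ 1.     -0.0002 -0.0034] x [-0.0034  0.0028 -1.    ] q [-34.842    7.5325 104.3951   0.0243  68.3222 -34.8396] t 6.875 w 0.024381110218428353
shift cm [ 7.2772 -0.1019  0.121 ] rot [-0.0114 -0.1921 -0.1612]
[-0.3875 -0.2707 -3.2344]
```

View pics/c6.png

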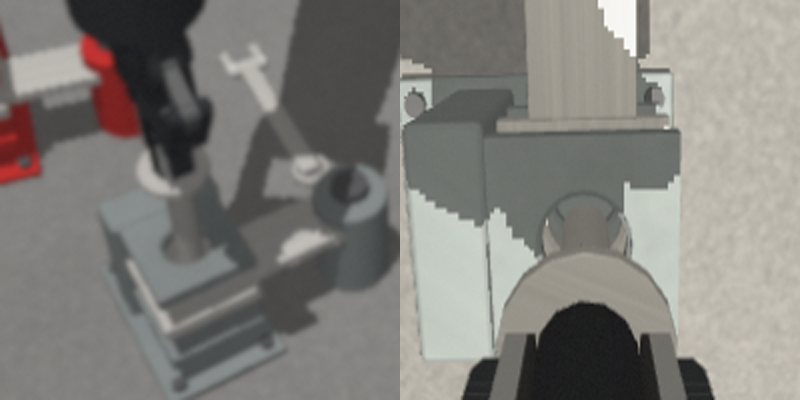

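The pin's foot is in the top hole and the shank is centred at about (585,225) in the combined crop. There is no contact force, so I continue down.

{"api": "arm_command", "payload": {
  "deltas": "1.3 -0.05 0.05 0 0 0 -1; 2.6 -0.1 0.1 0 0 0 -1; 3.9 -0.1 0.1 0 0 0 -1; 5.2 -0.1 0.1 0 0 0 -1; 6.0 -0.1 0.1 0 0 0 -1"
}}

```text
clock: 7.6
eef_pos: [0.5357, -0.2501, 0.1383]
orientation: [131.9, 89.9, 131.9]
ft_force: [0.0, -0.1, -3.9]
grip_width: 0.0246
```

Run:
```python
from h import *
go([.535,-.2495,.1245],0);print(r.sense()['ft_force'])
c,P=pose("wrist")
p,d=r.get_image("wrist");cv2.imwrite("pics/w7.png",p[:,:,::-1])
x=cloud(c,P,d).reshape(-1,3);near=np.hypot(x[:,0]-.535,x[:,1]+.245)<.03
print(np.histogram(x[near][:,2],np.arange(.1,.16,.003)))
```

```text
pos [ 0.5357 -0.2501  0.1383] jaw z [ 1.     -0.0001 -0.0011] x [-0.0011  0.0013 -1.    ] q [-34.8621  11.3558 106.6563   0.0251  62.0818 -34.8666] t 7.6 w 0.02458966818202348
shift cm [ 1.3763  0.0613 -0.0735] rot [-0.0073 -0.0644 -0.0719]
[ 0.0125 -0.111  -3.9215]
(array([   0,    0,   89, 3360,    5,    0,    0,    2,   95, 1284,  760,
        103,  126,  139,  191,  300,  320,  362,  356]), array([0.1  , 0.103, 0.106, 0.109, 0.112, 0.115, 0.118, 0.121, 0.124,
       0.127, 0.13 , 0.133, 0.136, 0.139, 0.142, 0.145, 0.148, 0.151,
       0.154, 0.157]))
```

{"api": "arm_command", "payload": {
  "deltas": "0.4 0 0 0 0 0 -1; 0.8 0 0 0 0 0 -1; 1.1 0 0 0 0 0 -1; 1.1 0 0 0 0 0 -1"
}}

```text
clock: 8.15
eef_pos: [0.5353, -0.2498, 0.1263]
orientation: [138.5, 89.8, 138.5]
ft_force: [1.3, 0.1, -3.2]
grip_width: 0.024
```

{"api": "arm_command", "payload": {
  "deltas": "0.1 0 0 0 0 0 -1; 0.2 0 0 0 0 0 -1; 0.2 0 0 0 0 0 -1"
}}

```text
clock: 8.52
eef_pos: [0.5354, -0.2499, 0.1248]
orientation: [137.1, 89.8, 137.1]
ft_force: [-0.6, 0.4, -1.6]
grip_width: 0.0243
```

{"api": "arm_command", "payload": {
  "deltas": "0.05 0 0 0 0 0 -1; 0.1 0 0 0 0 0 -1; 0.1 0 0 0 0 0 -1"
}}

```text
clock: 8.9
eef_pos: [0.5355, -0.25, 0.1248]
orientation: [140.5, 89.8, 140.5]
ft_force: [-3.5, 2.1, 4.1]
grip_width: 0.0243
```

Run:
```python
from h import *
go([.535,-.2495,.1245],0);print(r.sense()['ft_force'])
c,P=pose("wrist")
p,d=r.get_image("wrist");cv2.imwrite("pics/w8.png",p[:,:,::-1])
x=cloud(c,P,d).reshape(-1,3);near=np.hypot(x[:,0]-.535,x[:,1]+.245)<.03
print(np.histogram(x[near][:,2],np.arange(.105,.13,.002)))
```

```text
pos [ 0.5355 -0.25    0.1248] jaw z [ 1.     -0.     -0.0021] x [-0.0021  0.0017 -1.    ] q [-34.8616  12.2963 107.1125   0.0145  60.7474 -34.8675] t 8.9 w 0.02425752325305157
shift cm [ 0.0276  0.0488 -0.0483] rot [-0.0012 -0.1209 -0.0997]
[-3.5404  2.1029  4.0742]
(array([   0,   74, 2919,  349,  116, 1585,  350,   70,   75,   79,   73,
        118]), array([0.105, 0.107, 0.109, 0.111, 0.113, 0.115, 0.117, 0.119, 0.121,
       0.123, 0.125, 0.127, 0.129]))
```

View pics/w8.png

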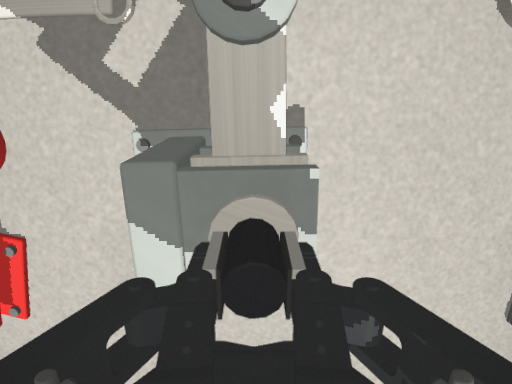

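The flange is seated: its top measures z≈0.116 and the wrist force has turned from −4 to +4 N. I let go and then retreat upwards.

{"api": "arm_command", "payload": {
  "deltas": "0 0 0 0 0 0 1; 0 0 0 0 0 0 1; 0 0 0 0 0 0 1; 0 0 0 0 0 0 1; 0 0 0 0 0 0 1"
}}

```text
clock: 9.57
eef_pos: [0.5355, -0.25, 0.1247]
orientation: [140.2, 89.8, 140.2]
ft_force: [0.4, -0.1, -0.4]
grip_width: 0.0855
```

{"api": "arm_command", "payload": {
  "deltas": "-1 0 0 0 0 0 1; -3 0 0 0 0 0 1; -6 0 0 0 0 0 1; -10 0 0 0 0 0 1; -14 0 0 0 0 0 1"
}}

```text
clock: 10.2
eef_pos: [0.536, -0.2503, 0.2679]
orientation: [119.9, 90.0, 119.9]
ft_force: [-0.3, 0.0, 0.2]
grip_width: 0.0853
```

Run:
```python
from h import *
go([.535,-.2495,.1245],0);print(r.sense()['ft_force'])
c,P=pose("wrist")
p,d=r.get_image("wrist");cv2.imwrite("pics/w9.png",p[:,:,::-1])
X={"wrist":cloud(c,P,d)}
p,d=r.get_image("scene");cv2.imwrite("pics/s9.png",p[:,:,::-1]);c,P=pose("scene");X["scene"]=cloud(c,P,d)
for n in X:
    x=X[n].reshape(-1,3);near=np.hypot(x[:,0]-.535,x[:,1]+.25)<.03
    t=near&(abs(x[:,2]-.16)<.006);print(n,'knob top',x[t].mean(0),np.median(x[t][:,2]),t.sum())
    h=np.histogram(x[near][:,2],np.arange(.105,.125,.002));print(h[0])
x=X["scene"].reshape(-1,3)
for yc in(.1,.26):
    m=(abs(x[:,1]-yc)<.03)&(abs(x[:,0]-.464)<.03)&(x[:,2]<.2);zt=np.nanpercentile(x[m][:,2],99);k=m&(x[:,2]>zt-.006);print(zt,x[k].mean(0))
```

```text
pos [ 0.536  -0.2503  0.2679] jaw z [ 1.      0.     -0.0002] x [-0.0002  0.0004 -1.    ] q [-34.8616   4.4424 100.2153   0.0112  75.3653 -34.8673] t 10.2 w 0.0853305923718278
shift cm [14.3372  0.0779 -0.0933] rot [ 0.0028 -0.0127 -0.0221]
[-0.2966  0.0209  0.2468]
wrist knob top [ 0.5355 -0.2479  0.1609] 0.1610982160846065 823
[  0  43 923 182  52 742 130  15   8  14]
scene knob top [ 0.5393 -0.2502  0.1607] 0.16129812624854373 172
[  0  19 122  98  39 131  81  10  13   7]
0.13769364739167828 [0.4687 0.1004 0.1357]
0.1237000304689915 [0.4594 0.2598 0.122 ]
```

View pics/s9.png

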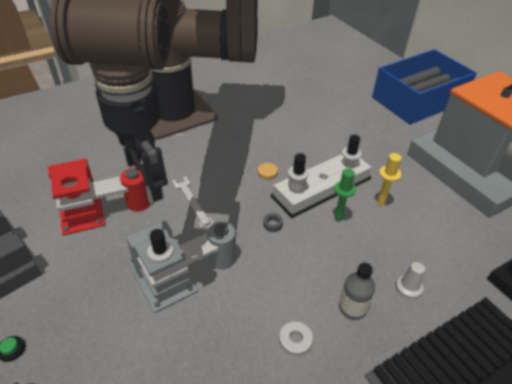

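View pics/w9.png

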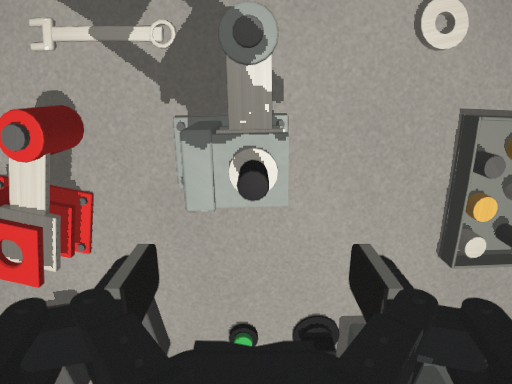

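The pin stands upright in the lock (knob at (158,240) in the scene view). Its knob top is at z=0.161, the expected home height. The gripper is clear and the other two pins haven't moved.

Run:
```python
from workcell import r
print(r.close_job())
```

```text
the job is handed in; nothing more can be done
None
```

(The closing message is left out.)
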